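# Open the safety filler cap of a steam boiler

### The arm

A 6-joint arm with a two-finger parallel gripper is mounted at the origin on a cart in front of the work surface, level with it; the furniture and walls round the work are solid. World frame = base frame: x ahead of the robot, y to its left, z up, the work surface at z = 0. Lengths are in m, angles in rad, forces in N, time in s.
With the tool pointing down it reaches from about 0.375 to 0.9 m from the base axis. Payload 3.1 kg.
Tool frame: the origin (TCP) lies at the very end of the fingers, on their centre line; the grasp point (between the pads) lies 19 mm behind it; z points along the fingers, y is the line along which they close (so a half turn about z gives the same grasp; the last joint's range is limited). The gripper opens to 87 mm and grips with 3 to 60 N. Pads are 19 mm wide; open, the fingers measure 117 mm over their backs; the gripper's body (75 mm by 190 mm) begins 51 mm behind the grasp point.
Start: joints at [1.115, 0.527, 1.433, -0, 1.181, -0.178], TCP at [0.171, 0.601, 0.223] pointing down, gripper open.
Joint ranges: [-3.08, 3.08], [-0.75, 2.2], [0.22, 2.44], [-1.43, 4.57], [0, 2.65], [-2.85, 2.85]. Speed limits (rad/s): [2.79, 2.79, 3.14, 3.14, 3.14, 3.14].

### API

Orientations are given as a unit quaternion [x, y, z, w].
In Python, from rig import status, viewer, robot gives the robot as it stands.
- The arm moves only by the tool arm_command, never from a script. Its arguments are lists of equal length, an entry for each row: "delta_rot": the turn, a rotation vector about the tool's x, y, z in degrees, a list of three; "delta_pos": the shift along the tool's x, y, z in m, a list of three; "gripper": the closure, from -1 (fully open) to 1 (shut). In form: {"delta_rot": [[rx, ry, rz], ...], "delta_pos": [[dx, dy, dz], ...], "gripper": [gripper, ...]}. A call has 1 to 12 rows; each row is the pose to reach, as a shift and turn from the pose commanded when the call began, along the tool's axes at that moment; what a row does not reach only later rows make up. A row lasts 1/12 s, in which the tool goes at most 41.7 mm and 7.16 degrees, less where a joint would pass 70% of its speed; a pose out of reach is approached as far as the arm can. A call with a gripper value outside its range is refused whole. The fingers move at their own pace and stop on an object; "grip_force" is the grip in N (left out, the last holds). Time passes only in rows, so rows that repeat a pose let the fingers close. It gives the time, the measured TCP pose, the force, the opening and the grip force at its end, in the units of the state.
- status.get_obs(): the state, without advancing time (a new reading comes with each control period).
- viewer.camera(name): name is "side" or "top" or "wrist"; returns a dict with "pixels" (420x560x3 uint8, blue, green, red), "fx", "fy", "cx", "cy" (pixels), "pose" (4x4, takes a point from camera to world coordinates); the wrist camera has in their place "mount" (4x4, takes a point from camera to tool coordinates, whose origin is the TCP and whose axes are the flange's). Camera axes: x right, y down, z forward; pixel columns grow to the right and rows downward; lengths in m; the calibration is good to about 2 mm. A picture is of the moment at which its call begins: read the wrist's pose just before it. There is no depth.
- robot.hand_in(): hands the job in; it is judged then, once.
The state is a dict: "time": time; "q": joint angles; "joint_velocities": joint speeds; "joint_torque": joint torques, N m; "position": TCP position; "tool_rot": TCP orientation; "ft_force": force on the tool from outside, world axes, zero at the start; "moment": the same for the moment, N m; "grip_width": finger opening in m; "grip_force": force on a finger pad.
Only numpy, scipy, OpenCV 4.12 (cv2) and the standard library are available. Lean on these libraries where they do the work, as an engineer would, in place of code of your own. Each camera call takes 0.05 s, during which the arm holds its last target. There are 200 camera calls.

### The job

Open the little steam boiler so it can be refilled: push its sprung safety cap straight down against the catch until it bottoms, turn it anticlockwise until it comes free, and lift it out. Be gentle with the mechanism: do not force the cap or ram it down. Stand the cap upright on its stem on the chopping board without dropping it, let go, and leave the other things on the worktop where they are.

Things in the scene. Friction and masses are not known exactly. Their poses are not given: they have to be found in the camera images.
- boiler: squat round steel tank on a black base, 176 mm across, fixed to the worktop. Origin: centre of its underside; z up; -x is the side with the small black control panel. With the cap locked, the cap's x axis lies along the boiler's x axis (play about 4 degrees either way). Contact force between cap and boiler must never exceed 45 N.
- neck_mouth (a point): centre of the open top of the black filler neck on the tank, 137 mm above the boiler's origin; the neck is 78 mm across and 42 mm high. Inside it a spring pushes the cap up with 6 N when locked plus 0.4 N per mm pushed down. The cap's stem clears the neck when raised 14 mm above its locked height.
- catch (a point): point inside the neck, on top of one locked lug (a twin lies half a turn round). A tooth beside it blocks turning until the cap is pushed down 3 to 12 mm: hidden, different on every boiler. A hard floor lies 2 mm below that, so feel for it: after the springy travel the force rises sharply. Past the tooth the cap may stay down or rise against the ledge.
- open_slot (a point): middle of one open bayonet slot (a twin lies half a turn round), 65 degrees anticlockwise, seen from above, from the locked position. From 58 to 72 degrees the lugs are free to rise; a hard stop ends the turn at 72 degrees (plus the play). There the spring lifts the cap to 4 mm above locked height when let, and it pulls straight up.
- cap: black plastic bayonet cap, 70 to 140 g, 69 mm tall. Origin: centre of the flat underside of its stem, on which it stands; z up; starts 123 mm above the boiler's origin. Stem 40 mm across, z = 0 to 30 mm, with lugs along +x and -x to 30 mm from the axis at z = 2 to 9 mm; ribbed flange 72 mm across at z = 30 to 37 mm; grip bar above it.
- cap_grip (a point): in the middle of the cap's upright grip bar, 58 mm above the cap's origin, 11 mm below the bar's top. The bar is 52 mm long (along cap x), 16 mm wide (along cap y) and rises 32 mm above the flange; grip it across y from above.
- board: brown wooden chopping board, 200 mm (x) by 280 mm (y), 22 mm thick, lying loose on the worktop. Origin: centre of its underside. A low oblong tin lies on it, its centre about 60 mm from the board's centre towards +x; the rest is free.
- sardines: low oblong food tin lying on the board, 63 mm (x) by 105 mm (y), 26 mm tall, origin at the centre of its underside; leave it there.
- spice: spice jar, 42 mm across, 96 mm tall, origin at the centre of its underside; leave alone.
- tub: small food tub, 72 mm across, 72 mm tall, origin at the centre of its underside; leave alone.
- mug: white mug, 95 mm tall, origin at the centre of its underside; leave alone.
- tuna: flat tin, 86 mm across, 40 mm tall, origin at the centre of its underside; leave alone.
There are look-alikes about, which are no part of the job. Several things have the shape of the cap; the one meant has the colours described above.

How it is judged:
On the way, in this order (a step that is already met when the one before it is completed fails the run):
1. the cap, still in the filler neck, has been turned free of its catch (at least 52 degrees from the locked position) (angle between the x axis of cap and the x axis of boiler, either way round above 0.9 rad and horizontal distance between cap and boiler below 0.006 m and z of cap in the frame of boiler below 0.131 m), for 0.05 s.
2. the cap has been lifted clear of the filler neck (z of cap in the frame of boiler above 0.145 m), for 0.05 s.
At the end, for the whole second after the job is handed in: The cap stands upright (within 6 degrees) on its stem on the chopping board, its axis at least 10 mm inside the board's edges, released and at rest (z of cap in the frame of board between 0.018 and 0.027 m and x of cap in the frame of board between -0.09 and 0.09 m and y of cap in the frame of board between -0.13 and 0.13 m and angle between cap's own z axis and vertical below 0.1 rad and linear speed of cap below 0.02 m/s and contact force between the fingers and cap below 0.1 N); the robot touches nothing.
It fails at once if the cap and the boiler press on each other with more than 45 N (contact force between cap and boiler above 45 N).
It fails at once if the cap is let go, away from the boiler, more than 20 mm above the board (contact force between the fingers and cap below 0.05 N and horizontal distance between cap and boiler above 0.08 m and height (world z) of cap above 0.042 m).
It fails at once if the spice jar, tub, mug or flat tin is moved more than 20 mm, or the tin on the board more than 30 mm (distance of any of spice, tub, mug, tuna from where it was at the start of the episode above 0.02 m or distance of sardines from where it was at the start of the episode above 0.03 m).
It also fails if it takes over 72 s, if anything falls off the work surface, if the arm or the gripper's body presses on something with over 40 N, if the wrist force passes 120 N, or if a joint passes its speed limit or range.

## Working session

There is one attempt and no reset: what is moved stays moved. The work goes in short steps, Python scripts to look and compute and a tool call to move; the robot and the scene stay as the last step left them, time stands still between calls to the robot, and variables do not carry over. Pictures are saved under pics/ and viewed, at most 10 in all, crops included, and the job is handed in when it is done.

Besides the shell and the picture viewer there is one more tool, called after "Call:" by a JSON object that holds its "api" and its "payload", one argument or row to a line. arm_command: Moves the arm, as the interface text tells. Its arguments: {"type":"object","properties":{"delta_rot":{"type":"array","items":{"type":"array","items":{"type":"number"}}},"delta_pos":{"type":"array","items":{"type":"array","items":{"type":"number"}}},"gripper":{"type":"array","items":{"type":"number"}},"grip_force":{"type":"number"}},"required":["delta_rot","delta_pos","gripper"]}

```bash
mkdir -p pics; ls
cat > h.py <<'E'
import numpy as np, cv2
from rig import status, viewer, robot
from scipy.spatial.transform import Rotation as R
def ray(c,u,v,P=None):
    P=c['pose'] if P is None else P
    P=np.array(P); d=P[:3,:3]@np.array([(u-c['cx'])/c['fx'],(v-c['cy'])/c['fy'],1.]); return P[:3,3],d
def onplane(c,u,v,z,P=None):
    o,d=ray(c,u,v,P); return o+d*(z-o[2])/d[2]
def proj(c,p,P=None):
    P=np.array(c['pose'] if P is None else P); q=P[:3,:3].T@(np.array(p)-P[:3,3]); return c['fx']*q[0]/q[2]+c['cx'],c['fy']*q[1]/q[2]+c['cy']
E
python3 - <<'E'
from h import *
for n in ('top','side'):
    c=viewer.camera(n); cv2.imwrite(f'pics/{n}0.png',c['pixels']); np.save(f'{n}0.npy',c,allow_pickle=True)
    print(n,c['fx'],c['cx'],c['cy'],np.round(c['pose'],3).tolist())
o=status.get_obs();print({k:np.round(v,3).tolist() for k,v in o.items()})
E
```

```text
pics
top 401.28370219318776 281.45173856094056 206.25878599461507 [[0.081, -0.976, 0.204, 0.189], [-0.997, -0.079, 0.017, -0.019], [-0.0, -0.205, -0.979, 1.563], [0.0, 0.0, 0.0, 1.0]]
side 538.8840261000553 291.4048627163468 202.3630852524132 [[-0.997, -0.033, 0.074, 0.353], [-0.08, 0.54, -0.838, 1.662], [-0.013, -0.841, -0.541, 1.218], [0.0, 0.0, 0.0, 1.0]]
{'time': 0.1, 'q': [1.116, 0.528, 1.434, -0.0, 1.181, -0.179], 'joint_velocities': [0.0, -0.001, -0.003, -0.002, 0.001, 0.001], 'joint_torque': [0.0, -44.099, -17.715, 0.064, 0.053, -0.0], 'position': [0.17, 0.601, 0.222], 'tool_rot': [0.138, 0.99, -0.001, -0.0], 'ft_force': [-0.031, -0.168, -0.29], 'moment': [-0.049, 0.009, 0.023], 'grip_force': 0.0, 'grip_width': 0.087}
```

View pics/top0.png

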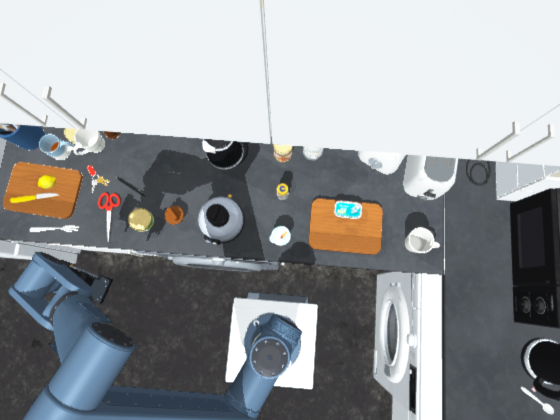

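View pics/side0.png

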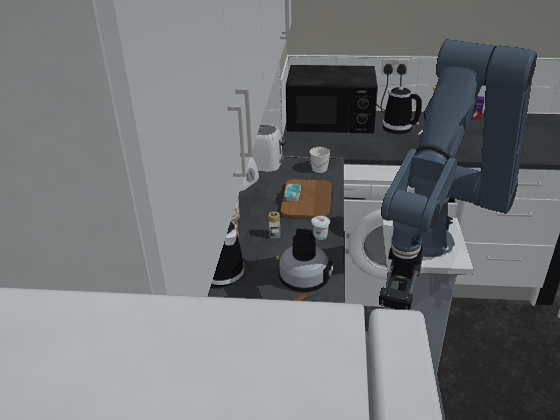

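Top: the boiler is at about (220,218) and the board with the blue tin at (346,226). Side: the boiler is at (305,265), with the cap at (303,243). Next I'll enlarge those areas.

Run:
```python
from h import *
t=np.load('top0.npy',allow_pickle=True).item();s=np.load('side0.npy',allow_pickle=True).item()
a=cv2.resize(t['pixels'][185:255,185:255],None,fx=5.7,fy=5.7,interpolation=2)
b=cv2.resize(s['pixels'][222:302,265:345],None,fx=5,fy=5,interpolation=2)
cv2.imwrite('pics/z0.png',np.hstack([cv2.resize(a,(400,400)),b]))
for n,u,v,z in (('boiler c',220,218,.08),('neck',214,217,.18),('board',346,226,.022),('tin',348,210,.048)): print(n,onplane(t,u,v,z))
hsv=cv2.cvtColor(t['pixels'],cv2.COLOR_BGR2HSV)
m=cv2.inRange(hsv,(3,100,60),(18,255,255)); m[:,:290]=0; m[:,400:]=0;m[:190]=0
n,l,st,_=cv2.connectedComponentsWithStats(m); i=1+np.argmax(st[1:,4])
h=cv2.convexHull(np.argwhere(l==i)[:,::-1].astype(np.int32)); r=cv2.minAreaRect(h); print(r)
bp=cv2.boxPoints(r); w=np.array([onplane(t,u,v,.022) for u,v in bp]);print(w.round(3),w.mean(0))
```

```text
boiler c [0.4356244  0.23255986 0.08      ]
neck [0.42086555 0.23695111 0.18      ]
board [ 0.45342616 -0.24893812  0.022     ]
tin [ 0.51185842 -0.24974571  0.048     ]
((345.55328369140625, 225.91395568847656), (72.79074096679688, 51.51483154296875), 5.19442892074585)
[[ 0.355 -0.104  0.022]
 [ 0.558 -0.108  0.022]
 [ 0.555 -0.394  0.022]
 [ 0.352 -0.382  0.022]] [ 0.45497109 -0.24700707  0.022     ]
```

View pics/z0.png

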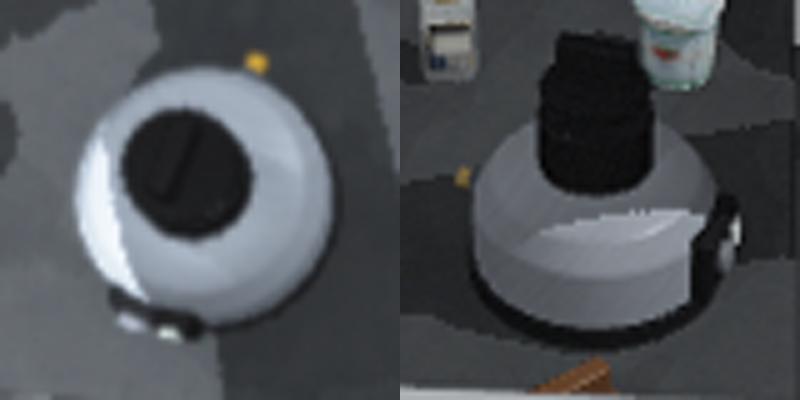

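The crop shows the cap on the neck with its grip bar turned about -28°. The panel direction gives a boiler yaw of about -25°. I'm moving above the cap for a wrist view.

Call:
{"api": "arm_command", "payload": {
  "delta_rot": [
    [0, 0, 0],
    [0, 0, 2],
    [0, 0, 5],
    [0, 0, 9],
    [0, 0, 9],
    [0, 0, 9],
    [0, 0, 9],
    [0, 0, 9],
    [0, 0, 9],
    [0, 0, 9],
    [0, 0, 9],
    [0, 0, 9]
  ],
  "delta_pos": [
    [0, 0, -0.035],
    [-0.02, -0.016, -0.07],
    [-0.05, -0.041, -0.1],
    [-0.08, -0.066, -0.12],
    [-0.11, -0.091, -0.12],
    [-0.145, -0.12, -0.12],
    [-0.18, -0.149, -0.12],
    [-0.215, -0.178, -0.12],
    [-0.25, -0.207, -0.12],
    [-0.285, -0.236, -0.12],
    [-0.315, -0.261, -0.12],
    [-0.34, -0.282, -0.12]
  ],
  "gripper": [-1, -1, -1, -1, -1, -1, -1, -1, -1, -1, -1, -1]
}}

```text
time: 1.1
position: [0.4128, 0.2474, 0.3423]
tool_rot: [0.215, 0.977, -0.0, -0.0]
ft_force: [0.7, 0.2, -0.1]
grip_width: 0.0871
grip_force: 0.0
```

Call:
{"api": "arm_command", "payload": {
  "delta_rot": [
    [0, 0, 0],
    [0, 0, 0],
    [0, 0, 0]
  ],
  "delta_pos": [
    [0, 0, 0],
    [0, 0, 0],
    [0, 0, 0]
  ],
  "gripper": [-1, -1, -1]
}}

```text
time: 1.35
position: [0.4119, 0.2493, 0.3422]
tool_rot: [0.216, 0.976, -0.0, -0.001]
ft_force: [-0.3, 0.8, 0.2]
grip_width: 0.0868
grip_force: 0.0
```

```bash
cat >> h.py <<'E'
def tool(o):
    T=np.eye(4);T[:3,:3]=R.from_quat(o['tool_rot']).as_matrix();T[:3,3]=o['position'];return T
def wrist(name):
    o=status.get_obs();c=viewer.camera('wrist');c['pose']=tool(o)@np.array(c['mount']);cv2.imwrite(f'pics/{name}.png',c['pixels']);np.save(f'{name}.npy',c,allow_pickle=True);return o,c
E
python3 - <<'E'
from h import *
o,c=wrist('w1');print(o['position'],o['tool_rot'],o['q'],np.round(c['mount'],3).tolist(),c['fx'])
print(proj(c,[.42,.237,.19]),o['time'])
E
```

```text
[0.41194961 0.24925008 0.34216129] [ 2.15757307e-01  9.76446711e-01 -1.31036300e-05 -7.77640824e-04] [ 3.10998716e-01  1.97020381e-01  1.61169416e+00  7.83372541e-04
  1.33423451e+00 -8.25046910e-01] [[-0.0, -0.955, -0.297, 0.081], [1.0, -0.0, -0.0, 0.001], [0.0, -0.297, 0.955, -0.163], [0.0, 0.0, 0.0, 1.0]] 360.35813016791275
(np.float64(267.6846927326025), np.float64(206.75770440264782)) 1.35
```

View pics/w1.png

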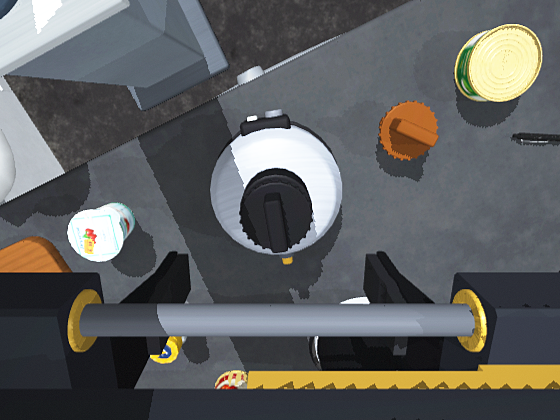

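Wrist view: the cap's flange is centred near (276,212), with its bar running from about (269,195) to (281,250). The control panel is at (266,122), the orange look-alike at (408,130), and the yellow tin at (497,63). I'll zoom with contrast and fit the shapes.

Run:
```python
from h import *
c=np.load('w1.npy',allow_pickle=True).item()
im=c['pixels'][160:265,225:330]
g=np.clip(im.astype(float)*4,0,255).astype(np.uint8)
z=cv2.resize(g,(600,600),interpolation=cv2.INTER_CUBIC)
for k in range(0,105,20):
    cv2.putText(z,str(225+k),(int(k*600/105),12),0,.4,(0,255,255)); cv2.putText(z,str(160+k),(0,int(k*600/105)+5),0,.4,(0,255,255))
cv2.imwrite('pics/z1.png',z)
```

```text
(no output)
```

View pics/z1.png

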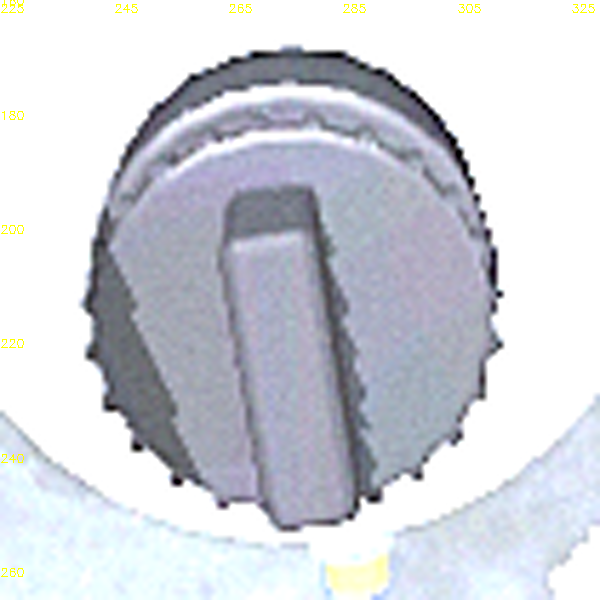

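Run:
```python
from h import *
c=np.load('w1.npy',allow_pickle=True).item()
f=lambda x,y,z: onplane(c,225+x*105/600-.4,160+y*105/600-.4,z)
a=f(273,236,.192);b=f(311,519,.192)
print('bar',a,b,np.linalg.norm(a-b),(a+b)/2,np.degrees(np.arctan2(*(b-a)[[1,0]])))
l=f(95,300,.16);r=f(497,300,.16);print('flange',l,r,np.linalg.norm(l-r));t=f(290,130,.16);q=f(300,505,.16);print(t,q,np.linalg.norm(t-q),(t+q)/2)
# tank silhouette & board etc.
pn=[onplane(c,266,122,z) for z in (.04,.07)];print('panel',pn)
T=tool(status.get_obs());print('tool x yaw',np.degrees(np.arctan2(T[1,0],T[0,0])))
```

```text
bar [0.41628742 0.243495   0.192     ] [0.46273979 0.2286147  0.192     ] 0.048777513795602634 [0.4395136  0.23605485 0.192     ] -17.7620688178253
flange [0.42159585 0.20604306 0.16      ] [0.45135262 0.27007445 0.16      ] 0.07060796774529819
[0.40838181 0.24999735 0.16      ] [0.47207531 0.22229896 0.16      ] 0.06945546908115033 [0.44022856 0.23614815 0.16      ]
panel [array([0.35748445, 0.26023525, 0.04      ]), array([0.35627543, 0.26176966, 0.07      ])]
tool x yaw 155.17976339878044
```

Call:
{"api": "arm_command", "payload": {
  "delta_rot": [
    [0, 0, -3.5],
    [0, 0, -7],
    [0, 0, -7],
    [0, 0, -7],
    [0, 0, -7],
    [0, 0, -7]
  ],
  "delta_pos": [
    [-0.015, 0, 0.02],
    [-0.031, 0, 0.05],
    [-0.031, 0, 0.08],
    [-0.031, 0, 0.1],
    [-0.031, 0, 0.1],
    [-0.031, 0, 0.1]
  ],
  "gripper": [-1, -1, -1, -1, -1, -1]
}}

```text
time: 1.9
position: [0.439, 0.2375, 0.2419]
tool_rot: [0.154, 0.988, -0.001, -0.001]
ft_force: [-0.5, -0.2, 1.5]
grip_width: 0.0869
grip_force: 0.0
```

Run:
```python
from h import *
o,c=wrist('w2');T=tool(o);print(o['position'],np.degrees(np.arctan2(T[1,0],T[0,0])),T[:3,2])
u,v=map(int,proj(c,[.4398,.2361,.185]));print(u,v)
x0,y0=u-100,max(v-100,0);im=c['pixels'][y0:y0+200,x0:x0+200];print(x0,y0,im.shape)
z=cv2.resize(np.clip(im.astype(float)*4,0,255).astype(np.uint8),None,fx=3,fy=3,interpolation=cv2.INTER_CUBIC)
cv2.imwrite('pics/z2.png',z)
```

```text
[0.43903456 0.23746499 0.24191775] 162.2996549182481 [-2.84922289e-03 -5.90612110e-04 -9.99995767e-01]
274 231
174 131 (200, 200, 3)
```

View pics/z2.png

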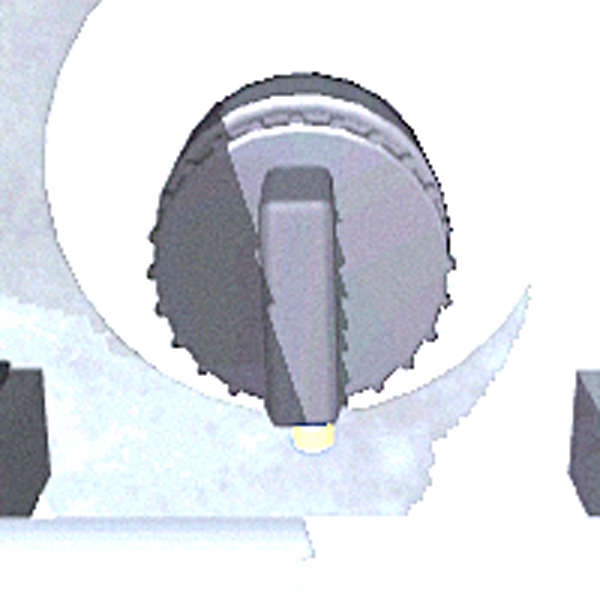

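The bar's top runs from (296,200) to (304,424) in the crop, almost aligned with the tool and between the fingers.

Run:
```python
from h import *
c=np.load('w2.npy',allow_pickle=True).item()
f=lambda x,y,z: onplane(c,174+x/3-.33,131+y/3-.33,z)
a=f(296.5,200,.192);b=f(303.5,424,.192);l=f(154,265,.16);r=f(450,265,.16)
print('bar',a,b,np.linalg.norm(a-b),(a+b)/2,np.degrees(np.arctan2(*(b-a)[[1,0]])),(l+r)/2,np.linalg.norm(l-r))
T=tool(status.get_obs());print(T[:3,:3].T@((a+b)/2-T[:3,3]),T[:3,:3].T@((l+r)/2-T[:3,3]))
```

```text
bar [0.41565439 0.24268522 0.192     ] [0.46408036 0.22863409 0.192     ] 0.05042329372477791 [0.43986737 0.23565966 0.192     ] -16.18044606713611 [0.43934725 0.2359744  0.16      ] 0.07068926023058295
[-0.00019862 -0.00201221  0.05117378] [ 0.00040451 -0.0018852   0.08317362]
```

Call:
{"api": "arm_command", "payload": {
  "delta_rot": [
    [0, 0, -1.5],
    [0, 0, -1.5],
    [0, 0, -1.5],
    [0, 0, -1.5],
    [0, 0, -1.5],
    [0, 0, -1.5]
  ],
  "delta_pos": [
    [0, -0.002, 0.01],
    [0, -0.002, 0.03],
    [0, -0.002, 0.05],
    [0, -0.002, 0.065],
    [0, -0.002, 0.075],
    [0, -0.002, 0.075]
  ],
  "gripper": [-1, -1, -1, -1, -1, -1]
}}

```text
time: 2.45
position: [0.4398, 0.235, 0.1676]
tool_rot: [0.142, 0.99, 0.0, -0.0]
ft_force: [-0.9, -1.1, 0.3]
grip_width: 0.0877
grip_force: 0.0
```

Call:
{"api": "arm_command", "payload": {
  "delta_rot": [
    [0, 0, 0],
    [0, 0, 0],
    [0, 0, 0],
    [0, 0, 0],
    [0, 0, 0],
    [0, 0, 0],
    [0, 0, 0],
    [0, 0, 0],
    [0, 0, 0],
    [0, 0, 0]
  ],
  "delta_pos": [
    [0, 0, 0],
    [0, 0, 0],
    [0, 0, 0],
    [0, 0, 0],
    [0, 0, 0],
    [0, 0, 0],
    [0, 0, 0],
    [0, 0, 0],
    [0, 0, 0],
    [0, 0, 0]
  ],
  "gripper": [1, 1, 1, 1, 1, 1, 1, 1, 1, 1],
  "grip_force": 40
}}

```text
time: 3.28
position: [0.4399, 0.2343, 0.1675]
tool_rot: [0.142, 0.99, -0.0, -0.0]
ft_force: [1.0, -0.2, -0.9]
grip_width: 0.0283
grip_force: 0.0
```

Call:
{"api": "arm_command", "payload": {
  "delta_rot": [
    [0, 0, 0],
    [0, 0, 0],
    [0, 0, 0],
    [0, 0, 0]
  ],
  "delta_pos": [
    [0, 0, 0],
    [0, 0, 0],
    [0, 0, 0],
    [0, 0, 0]
  ],
  "gripper": [1, 1, 1, 1]
}}

```text
time: 3.62
position: [0.4401, 0.2346, 0.1676]
tool_rot: [0.142, 0.99, 0.0, 0.0]
ft_force: [0.4, 1.8, -0.2]
grip_width: 0.0156
grip_force: 40.0
```

Gripped. Pressing down in small steps.

Call:
{"api": "arm_command", "payload": {
  "delta_rot": [
    [0, 0, 0],
    [0, 0, 0],
    [0, 0, 0],
    [0, 0, 0],
    [0, 0, 0],
    [0, 0, 0]
  ],
  "delta_pos": [
    [0, 0, 0.0005],
    [0, 0, 0.001],
    [0, 0, 0.0015],
    [0, 0, 0.002],
    [0, 0, 0.002],
    [0, 0, 0.002]
  ],
  "gripper": [1, 1, 1, 1, 1, 1]
}}

```text
time: 4.12
position: [0.4402, 0.2347, 0.1663]
tool_rot: [0.142, 0.99, 0.0, 0.0]
ft_force: [-1.4, 1.3, 5.7]
grip_width: 0.0157
grip_force: 40.0
```

Call:
{"api": "arm_command", "payload": {
  "delta_rot": [
    [0, 0, 0],
    [0, 0, 0],
    [0, 0, 0],
    [0, 0, 0]
  ],
  "delta_pos": [
    [0, 0, 0.0005],
    [0, 0, 0.001],
    [0, 0, 0.001],
    [0, 0, 0.001]
  ],
  "gripper": [1, 1, 1, 1]
}}

```text
time: 4.45
position: [0.4402, 0.2347, 0.1654]
tool_rot: [0.142, 0.99, 0.0, 0.0]
ft_force: [-1.1, 1.6, 5.4]
grip_width: 0.0155
grip_force: 40.0
```

Call:
{"api": "arm_command", "payload": {
  "delta_rot": [
    [0, 0, 0],
    [0, 0, 0],
    [0, 0, 0],
    [0, 0, 0]
  ],
  "delta_pos": [
    [0, 0, 0.0005],
    [0, 0, 0.001],
    [0, 0, 0.001],
    [0, 0, 0.001]
  ],
  "gripper": [1, 1, 1, 1]
}}

```text
time: 4.78
position: [0.4402, 0.2347, 0.1644]
tool_rot: [0.142, 0.99, 0.0, 0.0]
ft_force: [-0.5, 2.0, 6.1]
grip_width: 0.0158
grip_force: 40.0
```

Call:
{"api": "arm_command", "payload": {
  "delta_rot": [
    [0, 0, 0],
    [0, 0, 0],
    [0, 0, 0]
  ],
  "delta_pos": [
    [0, 0, 0.0005],
    [0, 0, 0.001],
    [0, 0, 0.001]
  ],
  "gripper": [1, 1, 1]
}}

```text
time: 5.03
position: [0.4402, 0.2347, 0.1634]
tool_rot: [0.142, 0.99, 0.0, 0.0]
ft_force: [-1.7, 1.1, 6.9]
grip_width: 0.0158
grip_force: 40.0
```

Call:
{"api": "arm_command", "payload": {
  "delta_rot": [
    [0, 0, 0],
    [0, 0, 0],
    [0, 0, 0]
  ],
  "delta_pos": [
    [0, 0, 0.0005],
    [0, 0, 0.001],
    [0, 0, 0.001]
  ],
  "gripper": [1, 1, 1]
}}

```text
time: 5.28
position: [0.4402, 0.2347, 0.1625]
tool_rot: [0.142, 0.99, 0.0, 0.0]
ft_force: [-1.6, 1.8, 6.9]
grip_width: 0.0156
grip_force: 40.0
```

Call:
{"api": "arm_command", "payload": {
  "delta_rot": [
    [0, 0, 0],
    [0, 0, 0],
    [0, 0, 0]
  ],
  "delta_pos": [
    [0, 0, 0.0005],
    [0, 0, 0.001],
    [0, 0, 0.001]
  ],
  "gripper": [1, 1, 1]
}}

```text
time: 5.53
position: [0.4402, 0.2347, 0.1615]
tool_rot: [0.142, 0.99, 0.0, 0.0]
ft_force: [-1.1, 0.7, 8.4]
grip_width: 0.0158
grip_force: 40.0
```

Call:
{"api": "arm_command", "payload": {
  "delta_rot": [
    [0, 0, 0],
    [0, 0, 0],
    [0, 0, 0]
  ],
  "delta_pos": [
    [0, 0, 0.0005],
    [0, 0, 0.001],
    [0, 0, 0.001]
  ],
  "gripper": [1, 1, 1]
}}

```text
time: 5.78
position: [0.4402, 0.2347, 0.1606]
tool_rot: [0.142, 0.99, 0.0, 0.001]
ft_force: [-2.3, 2.0, 8.4]
grip_width: 0.0163
grip_force: 40.0
```

Call:
{"api": "arm_command", "payload": {
  "delta_rot": [
    [0, 0, 0],
    [0, 0, 0],
    [0, 0, 0]
  ],
  "delta_pos": [
    [0, 0, 0.0005],
    [0, 0, 0.001],
    [0, 0, 0.001]
  ],
  "gripper": [1, 1, 1]
}}

```text
time: 6.03
position: [0.4402, 0.2347, 0.1596]
tool_rot: [0.142, 0.99, 0.0, 0.001]
ft_force: [-2.3, 1.3, 8.3]
grip_width: 0.0158
grip_force: 40.0
```

Call:
{"api": "arm_command", "payload": {
  "delta_rot": [
    [0, 0, 0],
    [0, 0, 0],
    [0, 0, 0]
  ],
  "delta_pos": [
    [0, 0, 0.0005],
    [0, 0, 0.001],
    [0, 0, 0.001]
  ],
  "gripper": [1, 1, 1]
}}

```text
time: 6.28
position: [0.4403, 0.2347, 0.1587]
tool_rot: [0.142, 0.99, 0.0, 0.001]
ft_force: [-1.3, 1.1, 8.7]
grip_width: 0.016
grip_force: 40.0
```

Call:
{"api": "arm_command", "payload": {
  "delta_rot": [
    [0, 0, 0],
    [0, 0, 0],
    [0, 0, 0]
  ],
  "delta_pos": [
    [0, 0, 0.0005],
    [0, 0, 0.001],
    [0, 0, 0.001]
  ],
  "gripper": [1, 1, 1]
}}

```text
time: 6.53
position: [0.4402, 0.2347, 0.1578]
tool_rot: [0.142, 0.99, 0.0, 0.001]
ft_force: [-2.2, 0.9, 8.6]
grip_width: 0.0156
grip_force: 40.0
```

Call:
{"api": "arm_command", "payload": {
  "delta_rot": [
    [0, 0, 0],
    [0, 0, 0],
    [0, 0, 0]
  ],
  "delta_pos": [
    [0, 0, 0.0005],
    [0, 0, 0.001],
    [0, 0, 0.001]
  ],
  "gripper": [1, 1, 1]
}}

```text
time: 6.78
position: [0.4403, 0.2347, 0.1568]
tool_rot: [0.142, 0.99, 0.0, 0.001]
ft_force: [-1.8, 0.9, 9.6]
grip_width: 0.0156
grip_force: 40.0
```

Call:
{"api": "arm_command", "payload": {
  "delta_rot": [
    [0, 0, 0],
    [0, 0, 0],
    [0, 0, 0]
  ],
  "delta_pos": [
    [0, 0, 0.0005],
    [0, 0, 0.001],
    [0, 0, 0.001]
  ],
  "gripper": [1, 1, 1]
}}

```text
time: 7.03
position: [0.4403, 0.2347, 0.1558]
tool_rot: [0.142, 0.99, 0.0, 0.001]
ft_force: [-2.4, 1.2, 9.4]
grip_width: 0.0156
grip_force: 40.0
```

Call:
{"api": "arm_command", "payload": {
  "delta_rot": [
    [0, 0, 0],
    [0, 0, 0],
    [0, 0, 0]
  ],
  "delta_pos": [
    [0, 0, 0.0005],
    [0, 0, 0.001],
    [0, 0, 0.001]
  ],
  "gripper": [1, 1, 1]
}}

```text
time: 7.28
position: [0.4403, 0.2347, 0.1549]
tool_rot: [0.142, 0.99, 0.0, 0.001]
ft_force: [-2.3, 1.1, 11.4]
grip_width: 0.0155
grip_force: 40.0
```

Call:
{"api": "arm_command", "payload": {
  "delta_rot": [
    [0, 0, 0],
    [0, 0, 0],
    [0, 0, 0]
  ],
  "delta_pos": [
    [0, 0, 0.0005],
    [0, 0, 0.001],
    [0, 0, 0.001]
  ],
  "gripper": [1, 1, 1]
}}

```text
time: 7.53
position: [0.4403, 0.2347, 0.1541]
tool_rot: [0.142, 0.99, 0.0, 0.001]
ft_force: [-2.6, 1.4, 10.5]
grip_width: 0.0157
grip_force: 40.0
```

Call:
{"api": "arm_command", "payload": {
  "delta_rot": [
    [0, 0, 0],
    [0, 0, 0],
    [0, 0, 0]
  ],
  "delta_pos": [
    [0, 0, 0.0005],
    [0, 0, 0.001],
    [0, 0, 0.001]
  ],
  "gripper": [1, 1, 1]
}}

```text
time: 7.78
position: [0.4404, 0.2348, 0.1541]
tool_rot: [0.142, 0.99, 0.001, 0.001]
ft_force: [-3.6, 1.6, 19.1]
grip_width: 0.0159
grip_force: 40.0
```

Bottomed: the force jumped and z stopped. I'll ease off slightly and turn anticlockwise.

Call:
{"api": "arm_command", "payload": {
  "delta_rot": [
    [0, 0, 0],
    [0, 0, -2],
    [0, 0, -4],
    [0, 0, -6],
    [0, 0, -8],
    [0, 0, -10],
    [0, 0, -12],
    [0, 0, -12]
  ],
  "delta_pos": [
    [0, 0, -0.0008],
    [0, 0, -0.0008],
    [0, 0, -0.0008],
    [0, 0, -0.0008],
    [0, 0, -0.0008],
    [0, 0, -0.0008],
    [0, 0, -0.0008],
    [0, 0, -0.0008]
  ],
  "gripper": [1, 1, 1, 1, 1, 1, 1, 1]
}}

```text
time: 8.45
position: [0.4408, 0.2346, 0.1541]
tool_rot: [0.037, 0.999, 0.0, 0.001]
ft_force: [-2.6, 0.1, 12.5]
grip_width: 0.0155
grip_force: 40.0
```

Run:
```python
from h import *
o=status.get_obs();T=tool(o);print(o['position'],o['ft_force'],o['moment'],np.degrees(np.arctan2(T[1,0],T[0,0])),o['q'][5])
```

```text
[0.44076775 0.23457138 0.15412641] [-2.55819605  0.12408999 12.4601705 ] [ 0.01574028  0.38663428 -0.02818278] 175.70560741060672 -1.2308063265993463
```

Call:
{"api": "arm_command", "payload": {
  "delta_rot": [
    [0, 0, -4],
    [0, 0, -8],
    [0, 0, -12],
    [0, 0, -16],
    [0, 0, -20],
    [0, 0, -24],
    [0, 0, -28],
    [0, 0, -32],
    [0, 0, -36],
    [0, 0, -36]
  ],
  "delta_pos": [
    [0, 0, 0],
    [0, 0, 0],
    [0, 0, 0],
    [0, 0, 0],
    [0, 0, 0],
    [0, 0, 0],
    [0, 0, 0],
    [0, 0, 0],
    [0, 0, 0],
    [0, 0, 0]
  ],
  "gripper": [1, 1, 1, 1, 1, 1, 1, 1, 1, 1]
}}

```text
time: 9.28
position: [0.4415, 0.2346, 0.1541]
tool_rot: [-0.274, 0.962, -0.0, 0.002]
ft_force: [-0.3, 0.9, 10.7]
grip_width: 0.0158
grip_force: 40.0
```

Run:
```python
from h import *
o=status.get_obs();T=tool(o);print(o['position'],o['ft_force'],o['moment'],np.degrees(np.arctan2(T[1,0],T[0,0])),o['q'][5],o['grip_width'])
```

```text
[0.4414784  0.23459668 0.15411568] [-0.3392      0.89648076 10.71278549] [0.09258747 0.2066593  0.02648136] -148.2143412108238 -1.8604414125803996 0.015791691603566988
```

Call:
{"api": "arm_command", "payload": {
  "delta_rot": [
    [0, 0, -3],
    [0, 0, -6],
    [0, 0, -9],
    [0, 0, -12],
    [0, 0, -15],
    [0, 0, -17],
    [0, 0, -17],
    [0, 0, -17]
  ],
  "delta_pos": [
    [0, 0, 0],
    [0, 0, 0],
    [0, 0, 0],
    [0, 0, 0],
    [0, 0, 0],
    [0, 0, 0],
    [0, 0, 0],
    [0, 0, 0]
  ],
  "gripper": [1, 1, 1, 1, 1, 1, 1, 1]
}}

```text
time: 9.95
position: [0.4416, 0.2347, 0.1541]
tool_rot: [-0.412, 0.911, -0.001, 0.002]
ft_force: [-0.4, 1.4, 10.0]
grip_width: 0.0156
grip_force: 40.0
```

Run:
```python
from h import *
o=status.get_obs();T=tool(o);print(o['position'],o['ft_force'],o['moment'],np.degrees(np.arctan2(T[1,0],T[0,0])),o['q'][5],o['grip_width'])
```

```text
[0.44164793 0.23465885 0.15411664] [-0.42597278  1.3672134  10.03340923] [ 0.16860394  0.19486019 -0.00795206] -131.34946947616453 -2.154837543106371 0.015597978509846311
```

Call:
{"api": "arm_command", "payload": {
  "delta_rot": [
    [0, 0, 0],
    [0, 0, 0],
    [0, 0, 0],
    [0, 0, 0],
    [0, 0, 0],
    [0, 0, 0],
    [0, 0, 0],
    [0, 0, 0],
    [0, 0, 0],
    [0, 0, 0]
  ],
  "delta_pos": [
    [0, 0, -0.002],
    [0, 0, -0.004],
    [0, 0, -0.006],
    [0, 0, -0.008],
    [0, 0, -0.01],
    [0, 0, -0.012],
    [0, 0, -0.014],
    [0, 0, -0.016],
    [0, 0, -0.017],
    [0, 0, -0.017]
  ],
  "gripper": [1, 1, 1, 1, 1, 1, 1, 1, 1, 1]
}}

```text
time: 10.78
position: [0.4414, 0.2346, 0.1701]
tool_rot: [-0.412, 0.911, -0.0, 0.002]
ft_force: [2.8, 0.8, 4.3]
grip_width: 0.016
grip_force: 40.0
```

Call:
{"api": "arm_command", "payload": {
  "delta_rot": [
    [0, 0, 0],
    [0, 0, 0],
    [0, 0, 0],
    [0, 0, 0],
    [0, 0, 0],
    [0, 0, 0],
    [0, 0, 0]
  ],
  "delta_pos": [
    [0, 0, -0.003],
    [0, 0, -0.006],
    [0, 0, -0.009],
    [0, 0, -0.012],
    [0, 0, -0.015],
    [0, 0, -0.018],
    [0, 0, -0.02]
  ],
  "gripper": [1, 1, 1, 1, 1, 1, 1]
}}

```text
time: 11.37
position: [0.4397, 0.2343, 0.1896]
tool_rot: [-0.412, 0.911, 0.0, -0.0]
ft_force: [-1.2, 1.4, -0.5]
grip_width: 0.0152
grip_force: 40.0
```

Call:
{"api": "arm_command", "payload": {
  "delta_rot": [
    [0, 0, 0],
    [0, 0, 0],
    [0, 0, 0],
    [0, 0, 0],
    [0, 0, 0],
    [0, 0, 0],
    [0, 0, 0]
  ],
  "delta_pos": [
    [0, 0, -0.01],
    [0, 0, -0.03],
    [0, 0, -0.05],
    [0, 0, -0.07],
    [0, 0, -0.09],
    [0, 0, -0.1],
    [0, 0, -0.1]
  ],
  "gripper": [1, 1, 1, 1, 1, 1, 1]
}}

```text
time: 11.95
position: [0.4413, 0.2348, 0.292]
tool_rot: [-0.412, 0.911, -0.0, 0.003]
ft_force: [0.1, 0.4, -1.2]
grip_width: 0.0157
grip_force: 40.0
```

Run:
```python
from h import *
o=status.get_obs();T=tool(o);y=np.degrees(np.arctan2(T[1,0],T[0,0]));print(o['position'],o['ft_force'],y,o['q'],o['grip_width'])
t=viewer.camera('top');s=viewer.camera('side')
hsv=cv2.cvtColor(t['pixels'],cv2.COLOR_BGR2HSV)
m=cv2.inRange(hsv,(3,100,60),(18,255,255)); m[:,:290]=0; m[:,400:]=0;m[:190]=0
n,l,st,_=cv2.connectedComponentsWithStats(m); i=1+np.argmax(st[1:,4]);r=cv2.minAreaRect(np.argwhere(l==i)[:,::-1].astype(np.int32))
w=np.array([onplane(t,u,v,.022) for u,v in cv2.boxPoints(r)]);print('top',w[:,:2].round(3).tolist(),w.mean(0))
hsv=cv2.cvtColor(s['pixels'],cv2.COLOR_BGR2HSV)
m=cv2.inRange(hsv,(3,100,60),(18,255,255));m[:170]=0;m[225:]=0;m[:,:270]=0;m[:,345:]=0
pts=np.argwhere(m>0)[:,::-1].astype(np.int32);r=cv2.minAreaRect(pts);print(r)
h=cv2.approxPolyDP(cv2.convexHull(pts),4,True)[:,0];print('side',[(p.tolist(),onplane(s,*p,.022)[:2].round(3).tolist()) for p in h])
a=cv2.resize(t['pixels'][180:270,290:400],None,fx=3.6,fy=3.6);b=cv2.resize(s['pixels'][170:270,230:350],None,fx=3.3,fy=3.3)
b=cv2.resize(b,(396,324));cv2.imwrite('pics/z3.png',np.hstack([a[:324],b]))
```

```text
[0.44134141 0.23478561 0.29197793] [ 0.12837767  0.37585049 -1.23581773] -131.3480380950188 [ 2.65032786e-01  2.72159104e-01  1.65359381e+00 -6.14306060e-05
  1.21013180e+00 -2.15487139e+00] 0.015689108326837765
top [[0.355, -0.104], [0.558, -0.108], [0.555, -0.394], [0.352, -0.382]] [ 0.45497109 -0.24700707  0.022     ]
((306.0769348144531, 204.61538696289062), (49.02903366088867, 32.55527877807617), 11.309932708740234)
side [([330, 193], [0.361, -0.273]), ([328, 216], [0.365, -0.1]), ([285, 217], [0.534, -0.082]), ([280, 210], [0.558, -0.131]), ([286, 184], [0.552, -0.335])]
```

View pics/z3.png

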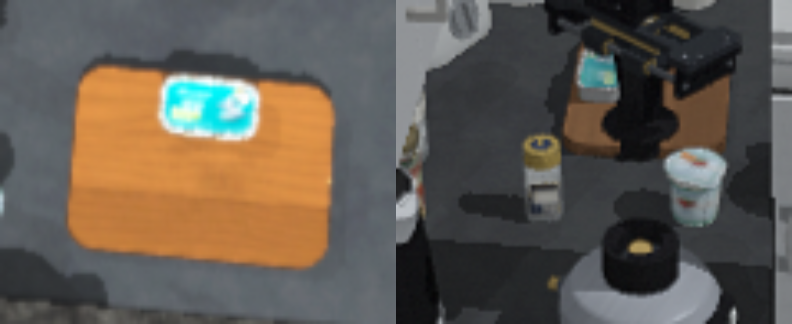

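The cap is out and the neck is open. The board is unobstructed on its near side, with the tin at its far edge. Target spot is about (0.41, -0.25).

Call:
{"api": "arm_command", "payload": {
  "delta_rot": [
    [0, 0, 2],
    [0, 0, 6],
    [0, 0, 10],
    [0, 0, 15],
    [0, 0, 20],
    [0, 0, 25],
    [0, 0, 30],
    [0, 0, 35],
    [0, 0, 40],
    [0, 0, 44],
    [0, 0, 47],
    [0, 0, 48.5]
  ],
  "delta_pos": [
    [0.015, -0.0116, 0],
    [0.045, -0.0347, 0],
    [0.08, -0.0617, 0],
    [0.115, -0.0887, 0],
    [0.15, -0.1157, 0],
    [0.185, -0.1428, 0],
    [0.22, -0.1698, 0],
    [0.255, -0.1968, 0],
    [0.29, -0.2238, 0],
    [0.325, -0.2508, 0],
    [0.36, -0.2778, 0],
    [0.3846, -0.2968, 0]
  ],
  "gripper": [1, 1, 1, 1, 1, 1, 1, 1, 1, 1, 1, 1]
}}

```text
time: 13.05
position: [0.4079, -0.2395, 0.2879]
tool_rot: [0.0, 1.0, 0.001, -0.001]
ft_force: [1.0, -0.9, -1.7]
grip_width: 0.0156
grip_force: 40.0
```

Call:
{"api": "arm_command", "payload": {
  "delta_rot": [
    [0, 0, 0],
    [0, 0, 0],
    [0, 0, 0],
    [0, 0, 0]
  ],
  "delta_pos": [
    [0, 0, 0],
    [0, 0, 0],
    [0, 0, 0],
    [0, 0, 0]
  ],
  "gripper": [1, 1, 1, 1]
}}

```text
time: 13.38
position: [0.4087, -0.2364, 0.2884]
tool_rot: [-0.002, 1.0, 0.001, -0.001]
ft_force: [0.1, 0.6, -0.9]
grip_width: 0.0158
grip_force: 40.0
```

Run:
```python
from h import *
o=status.get_obs();T=tool(o);y=np.degrees(np.arctan2(T[1,0],T[0,0]));print(o['position'],o['ft_force'],y,T[:3,2],o['grip_width'],o['time'])
```

```text
[ 0.40873769 -0.23643281  0.28842723] [ 0.05289626  0.58825681 -0.91842059] -179.78946749026449 [-0.00193026  0.00232147 -0.99999544] 0.01577474975441612 13.3833
```

Call:
{"api": "arm_command", "payload": {
  "delta_rot": [
    [0, 0, 0],
    [0, 0, 0],
    [0, 0, 0],
    [0, 0, 0],
    [0, 0, 0],
    [0, 0, 0],
    [0, 0, 0],
    [0, 0, 0],
    [0, 0, 0],
    [0, 0, 0],
    [0, 0, 0],
    [0, 0, 0]
  ],
  "delta_pos": [
    [0, 0, 0.015],
    [0, 0, 0.04],
    [0, 0, 0.07],
    [0, 0, 0.1],
    [0, 0, 0.13],
    [0, 0, 0.155],
    [0, 0, 0.175],
    [0, 0, 0.19],
    [0, 0, 0.2],
    [0, 0, 0.205],
    [0, 0, 0.207],
    [0, 0, 0.207]
  ],
  "gripper": [1, 1, 1, 1, 1, 1, 1, 1, 1, 1, 1, 1]
}}

```text
time: 14.38
position: [0.4096, -0.2373, 0.0824]
tool_rot: [-0.002, 1.0, 0.0, -0.0]
ft_force: [0.5, 0.5, -0.5]
grip_width: 0.0158
grip_force: 40.0
```

Call:
{"api": "arm_command", "payload": {
  "delta_rot": [
    [0, 0, 0],
    [0, 0, 0],
    [0, 0, 0],
    [0, 0, 0],
    [0, 0, 0],
    [0, 0, 0],
    [0, 0, 0]
  ],
  "delta_pos": [
    [0, 0, 0.002],
    [0, 0, 0.004],
    [0, 0, 0.006],
    [0, 0, 0.008],
    [0, 0, 0.01],
    [0, 0, 0.01],
    [0, 0, 0.01]
  ],
  "gripper": [1, 1, 1, 1, 1, 1, 1]
}}

```text
time: 14.97
position: [0.4093, -0.2382, 0.0723]
tool_rot: [-0.001, 1.0, 0.0, -0.0]
ft_force: [-0.9, 0.2, -0.6]
grip_width: 0.0156
grip_force: 40.0
```

Call:
{"api": "arm_command", "payload": {
  "delta_rot": [
    [0, 0, 0],
    [0, 0, 0],
    [0, 0, 0],
    [0, 0, 0],
    [0, 0, 0],
    [0, 0, 0],
    [0, 0, 0]
  ],
  "delta_pos": [
    [0, 0, 0.001],
    [0, 0, 0.002],
    [0, 0, 0.003],
    [0, 0, 0.004],
    [0, 0, 0.005],
    [0, 0, 0.005],
    [0, 0, 0.005]
  ],
  "gripper": [1, 1, 1, 1, 1, 1, 1]
}}

```text
time: 15.55
position: [0.4093, -0.2381, 0.0673]
tool_rot: [-0.001, 1.0, 0.0, -0.0]
ft_force: [0.1, -0.1, -1.2]
grip_width: 0.0153
grip_force: 40.0
```

Call:
{"api": "arm_command", "payload": {
  "delta_rot": [
    [0, 0, 0],
    [0, 0, 0],
    [0, 0, 0]
  ],
  "delta_pos": [
    [0, 0, 0.001],
    [0, 0, 0.001],
    [0, 0, 0.001]
  ],
  "gripper": [1, 1, 1]
}}

```text
time: 15.8
position: [0.4094, -0.2382, 0.0663]
tool_rot: [-0.001, 1.0, -0.0, -0.0]
ft_force: [-0.4, -0.2, -0.8]
grip_width: 0.0155
grip_force: 40.0
```

Call:
{"api": "arm_command", "payload": {
  "delta_rot": [
    [0, 0, 0],
    [0, 0, 0],
    [0, 0, 0]
  ],
  "delta_pos": [
    [0, 0, 0.001],
    [0, 0, 0.001],
    [0, 0, 0.001]
  ],
  "gripper": [1, 1, 1]
}}

```text
time: 16.05
position: [0.4094, -0.2381, 0.0662]
tool_rot: [-0.001, 1.0, -0.0, 0.0]
ft_force: [-0.6, 1.9, 6.4]
grip_width: 0.0158
grip_force: 40.0
```

Call:
{"api": "arm_command", "payload": {
  "delta_rot": [
    [0, 0, 0],
    [0, 0, 0],
    [0, 0, 0]
  ],
  "delta_pos": [
    [0, 0, 0.001],
    [0, 0, 0.001],
    [0, 0, 0.001]
  ],
  "gripper": [1, 1, 1]
}}

```text
time: 16.3
position: [0.4094, -0.2381, 0.0662]
tool_rot: [-0.001, 1.0, -0.0, 0.0]
ft_force: [-2.4, 2.2, 16.8]
grip_width: 0.0156
grip_force: 40.0
```

Contact with the board. I'll relieve the pressure, then release and retreat.

Call:
{"api": "arm_command", "payload": {
  "delta_rot": [
    [0, 0, 0],
    [0, 0, 0],
    [0, 0, 0],
    [0, 0, 0],
    [0, 0, 0],
    [0, 0, 0],
    [0, 0, 0],
    [0, 0, 0],
    [0, 0, 0],
    [0, 0, 0],
    [0, 0, 0],
    [0, 0, 0]
  ],
  "delta_pos": [
    [0, 0, -0.0015],
    [0, 0, -0.0015],
    [0, 0, -0.0015],
    [0, 0, -0.0015],
    [0, 0, -0.0015],
    [0, 0, -0.0015],
    [0, 0, -0.0015],
    [0, 0, -0.0015],
    [0, 0, -0.0015],
    [0, 0, -0.0015],
    [0, 0, -0.0015],
    [0, 0, -0.0015]
  ],
  "gripper": [1, 1, -1, -1, -1, -1, -1, -1, -1, -1, -1, -1]
}}

```text
time: 17.3
position: [0.4094, -0.2382, 0.0658]
tool_rot: [-0.001, 1.0, -0.0, 0.0]
ft_force: [1.0, 0.5, 0.1]
grip_width: 0.0744
grip_force: 0.0
```

Call:
{"api": "arm_command", "payload": {
  "delta_rot": [
    [0, 0, 0],
    [0, 0, 0],
    [0, 0, 0],
    [0, 0, 0],
    [0, 0, 0],
    [0, 0, 0],
    [0, 0, 0],
    [0, 0, 0],
    [0, 0, 0],
    [0, 0, 0]
  ],
  "delta_pos": [
    [0, 0, -0.005],
    [0, 0, -0.015],
    [0, 0, -0.03],
    [0, 0, -0.05],
    [0, 0, -0.08],
    [0, 0, -0.11],
    [0, 0, -0.14],
    [0, 0, -0.16],
    [0, 0, -0.16],
    [0, 0, -0.16]
  ],
  "gripper": [-1, -1, -1, -1, -1, -1, -1, -1, -1, -1]
}}

```text
time: 18.13
position: [0.4097, -0.2385, 0.2271]
tool_rot: [-0.001, 1.0, -0.001, 0.001]
ft_force: [0.3, 0.4, -0.5]
grip_width: 0.0868
grip_force: 0.0
```

Run:
```python
from h import *
o,c=wrist('w3');print(o['position'],o['ft_force'],o['grip_width'],o['time'])
```

```text
[ 0.40973483 -0.238458    0.22710497] [ 0.33941165  0.3675088  -0.53365437] 0.08681696297872567 18.1333
```

View pics/w3.png

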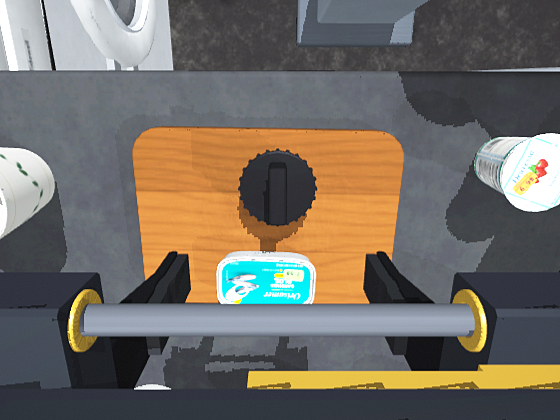

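The cap stands upright on the board at about (278,187), well inside its edges. The tin at (266,277) hasn't moved and the gripper is clear.

```bash
python3 -c "
from rig import robot; print(robot.hand_in())"
```

```text
the job is handed in; nothing more can be done
None
```

The boiler is open: I unlocked the cap, lifted it out and stood it upright on the chopping board, then let go and handed the job in at about 18 s of the 72 s allowed. The hand-in returned no verdict.

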